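# Top up the fuse-packet lane

### The arm

A 6-joint arm with a two-finger parallel gripper is mounted at the origin on a cart in front of the work surface, level with it; the furniture and walls round the work are solid. World frame = base frame: x ahead of the robot, y to its left, z up, the work surface at z = 0. Lengths are in mm, angles in rad, forces in N, time in s.
With the tool pointing down it reaches from about 350 to 975 mm from the base axis. Payload 7.1 kg.
Tool frame: the origin (TCP) lies between the finger pads; the fingertips stand 17 mm ahead of it and the grasp point (between the pads) lies 2 mm behind it; z points along the fingers, y is the line along which they close (so a half turn about z gives the same grasp; the last joint's range is limited). The gripper opens to 88 mm and grips with 3 to 60 N. Pads are 20 mm wide; open, the fingers measure 115 mm over their backs; the gripper's body (75 mm by 178 mm) begins 61 mm behind the grasp point.
Start: joints at [-1.195, 0.423, 1.63, -0, 1.089, -0.019], TCP at [240.405, -576.897, 239.675] pointing down, gripper open.
Joint ranges: [-3, 3], [-0.9, 2.11], [0.09, 2.58], [-1.31, 4.45], [0.11, 2.69], [-2.54, 2.54]. Speed limits (rad/s): [2.39, 2.39, 3.01, 3.14, 3.14, 3.14].

### API

Orientations are given as a rotation vector (axis times angle).
In Python, from workcell import ctrl gives the robot as it stands.
- The arm moves only by the shell command python3 jog.py 'ROWS' [OPENING]. ROWS is one flat JSON list of numbers that holds 1 to 5 rows one after another, with no inner brackets; each row has 6 numbers: dx, dy, dz in m, then a rotation vector rx, ry, rz in units of 0.25 rad; each row shifts and turns the commanded pose from where the row before left it, along the tool's axes as they then stand; what a row does not reach is not made up. A row lasts 1/12 s, in which the tool goes at most 41.7 mm and 0.125 rad, less where a joint would pass 70% of its speed; a pose out of reach is approached as far as the arm can. OPENING is the finger opening in mm, set as the command begins (- or left out keeps the last). The fingers move at their own pace and stop on an object; the grip force is fixed at half the most. Time passes only in rows, so rows that do not move let the fingers close. It prints the time, the measured TCP pose, the force, the opening and the grip force at its end. Input that does not fit is refused with a message, and nothing moves.
- ctrl.get_obs(): the state, without advancing time (a new reading comes with each control period).
- ctrl.get_image(name): name is "scene" or "top" or "wrist"; returns a dict with "img" (384x512x3 uint8, red, green, blue), "fx", "fy", "cx", "cy" (pixels), "k1" (the pictures are not rectified: a ray, as slopes to the right and down, at radius r is drawn at 1 + k1 r^2 times it, then the intrinsics apply), "R" (3x3) and "t" (3): a world point X has camera coordinates R X + t. Camera axes: x right, y down, z forward; pixel columns grow to the right and rows downward; lengths in mm; the calibration is good to about 2 mm. A picture is of the moment at which its call begins. There is no depth.
- ctrl.close_job(): hands the job in; it is judged then, once.
The state is a dict: "t": time; "qpos": joint angles; "qvel": joint speeds; "joint_torque": joint torques, N m; "ee_pos": TCP position; "orientation": TCP orientation; "ft_force": force on the tool from outside, world axes, zero at the start; "moment": the same for the moment, N m; "width": finger opening in mm; "grasp_force": force on a finger pad.
Only numpy, scipy, OpenCV 4.12 (cv2) and the standard library are available. Lean on these libraries where they do the work, as an engineer would, in place of code of your own. Each camera call takes 0.05 s, during which the arm holds its last target. There are 200 camera calls.

### The job

Top up the fuse-packet lane: set the new fuse packet lengthways on its loading plate, then push it down the lane with the wooden ruler, driving the old packet along ahead of it, until the old one stands against the front lip and the sprung catch has dropped in behind the new one. Push gently enough not to crush the packets. Finish with the ruler drawn out and lying flat on the desk, and leave the other things where they are.

Things in the scene. Friction and masses are not known exactly. Their poses are not given: they have to be found in the camera images.
- lane: fixed packet lane of folded grey sheet steel. Origin on the desk under the middle of the mouth; x = feed direction, y across, z up. Loading plate, then a straight channel from the mouth on, 38 mm wide inside, floor 3.5 mm above the desk, top partly closed by lips (underside 33 mm above the desk, top 35) with a 17 mm slot between. At x = 70 mm it opens into the front section
- plate (a point): middle of the flat loading plate, 45 mm before the mouth, 3.5 mm above the desk, axes as the lane. The plate is 70 mm long, 92 mm wide; 5 mm high rims along its sides, 88 mm apart. From 20 mm before the mouth to the mouth flared cheeks, 30 mm tall above the desk, narrow from 64 to 38 mm
- mouth (a point): middle of the lane floor where the straight channel begins, 3.5 mm above the desk, axes as the lane
- catch (a joint): sprung one-way catch hanging in the slot of the front section, in rad: 0 = dropped, about 0.2 while a packet is beneath it. Getting a packet's leading edge under it takes about 4 to 9 N of push, sliding on 2 to 5 N. It then falls behind the packet and bars its way back. Its pin and ears reach 48 mm, its dropped nose hangs 20 mm above the desk; a stick below that passes under it
- packet_new: the new fuse packet lying on the open desk, a small blue carton 35 x 50 x 26 mm (x, y, z; 50 mm along its y), 0.06 to 0.13 kg; origin at the centre of its underside. Either end may go first. It is crushed if the ruler presses on it with more than 30 N
- packet_old: the old fuse packet, same size, standing loose in the lane's front section past the catch, its y along the lane, its leading end 12 to 52 mm short of the front lip; origin at the centre of its underside
- ruler: wooden ruler lying flat, 30 x 310 x 8 mm (x, y, z), 0.045 kg; origin at the centre of its underside, long axis y; either end may do the pushing
- screw_carton: brown screw carton 47 x 74 x 34 mm, bystander standing on the desk; origin at the centre of its underside
- tape_measure: yellow tape measure 38 x 84 x 64 mm, bystander
- mouse: black computer mouse 112 x 64 x 38 mm, bystander
- channel_end (a point): end of the lane's own channel, 70 mm past the mouth, floor level. From here the packets run in the front section, a sleeve 43 mm wide inside, floor 2 mm and top 38 mm above the desk, clamped anywhere from 0 to 30 mm drawn out: dropped catch nose 75 to 105 mm past the mouth, front lip always 104 mm beyond the nose. The setting is not measured: feel for the lip through the packets

How it is judged (in metres and radians):
On the way, in this order (a step that is already met when the one before it is completed fails the run):
1. the new packet stands on the loading plate in front of the channel, lengthways, let go (x of packet_new in the frame of lane between -0.09 and 0.03 m and y of packet_new in the frame of lane between -0.025 and 0.025 m and height (world z) of packet_new below 0.007 m and angle between the y axis of packet_new and the x axis of lane, either way round below 0.5 rad and contact force between the fingers and packet_new below 0.05 N), for 0.2 s.
2. the ruler pushes the new packet under the catch, lifting it (value of joint catch above 0.12 rad and contact force between ruler and packet_new above 0.3 N and x of packet_new in the frame of lane above 0.025 m).
At the end, for the whole second after the job is handed in: The new packet stands upright in the lane past the catch (centre 99.5 to 136 mm past the mouth), the catch dropped behind it (below 0.06 rad), the old one upright right ahead of it (centres within 55 mm), hence at the front lip; the ruler lies flat on the desk, out of the lane, at rest (x of packet_new in the frame of lane between 0.0995 and 0.136 m and y of packet_new in the frame of lane between -0.008 and 0.008 m and value of joint catch below 0.06 rad and distance between packet_new and packet_old below 0.055 m and x of packet_old in the frame of lane above 0.149 m and y of packet_old in the frame of lane between -0.008 and 0.008 m and height (world z) of each of packet_new, packet_old below 0.006 m and angle between each of packet_new, packet_old's own z axis and vertical below 0.1 rad and height (world z) of ruler below 0.0015 m and angle between ruler's own z axis and vertical below 0.05 rad and linear speed of ruler below 0.02 m/s and linear speed of packet_new below 0.01 m/s); the robot touches nothing.
It fails at once if a packet is crushed: the ruler presses on it with more than 30 N (contact force between ruler and packet_new above 30 N or contact force between ruler and packet_old above 30 N).
It fails at once if another thing on the desk is shifted by more than 30 mm (distance of any of screw_carton, tape_measure, mouse from where it was at the start of the episode above 0.03 m).
It also fails if it takes over 67 s, if anything falls off the work surface, if the arm or the gripper's body presses on something with over 40 N, if the wrist force passes 120 N, or if a joint passes its speed limit or range.

## Working session

There is one attempt and no reset: what is moved stays moved. The work goes in short steps, Python scripts to look and compute and a shell command to move; the robot and the scene stay as the last step left them, time stands still between calls to the robot, and variables do not carry over. Pictures are saved under pics/ and viewed, at most 14 in all, crops included, and the job is handed in when it is done.

```bash
ls; mkdir -p pics; python3 - <<'E'
from workcell import ctrl
import cv2,numpy as np
o=ctrl.get_obs();print({k:np.round(v,3) for k,v in o.items()})
for n in("scene","top"):
    d=ctrl.get_image(n);cv2.imwrite(f"pics/{n}0.png",d["img"][:,:,::-1]);print(n,d["fx"],d["cx"],d["cy"],d["k1"],np.round(d["R"],4).tolist(),d["t"])
E
```

```text
jog.py
pics
workcell.py
{'t': np.float64(0.0), 'qpos': array([-1.195,  0.424,  1.631, -0.   ,  1.089, -0.019]), 'qvel': array([-0.001, -0.001,  0.002,  0.   , -0.   , -0.   ]), 'joint_torque': array([ 1.0000e-03, -5.4462e+01, -2.7366e+01,  6.4000e-02,  2.3000e-02,
       -0.0000e+00]), 'ee_pos': array([ 240.207, -576.43 ,  238.926]), 'orientation': array([-3.079, -0.616,  0.   ]), 'ft_force': array([0.735, 0.048, 0.537]), 'moment': array([ 0.016, -0.029,  0.015]), 'grasp_force': np.float64(0.0), 'width': np.float64(87.711)}
scene 496.2058335761305 253.25229592180216 186.73280491007696 -0.017615569962195935 [[-0.8021, -0.597, -0.0138], [-0.2823, 0.3995, -0.8722], [0.5262, -0.6957, -0.489]] [390.19839178 272.16732266 865.86448525]
top 410.0212935698106 252.97683772697908 191.62470759097334 -0.06615400655203765 [[0.011, -0.9994, 0.0322], [-0.9921, -0.015, -0.1246], [0.125, -0.0306, -0.9917]] [-165.83720819  573.20625155  826.70420435]
```

View pics/top0.png

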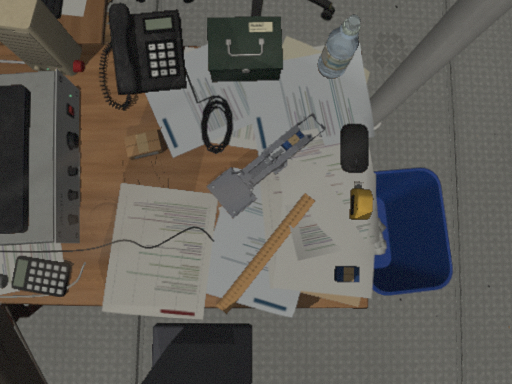

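View pics/scene0.png

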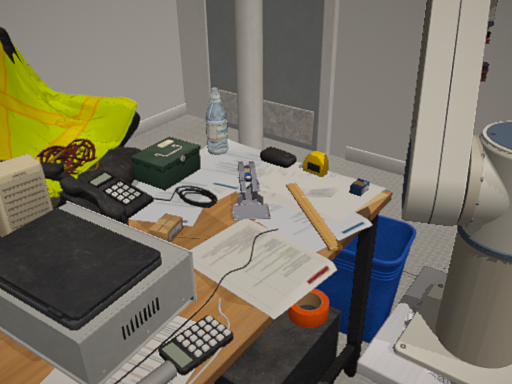

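The top view shows the ruler from (222,307) to (310,198). The new packet is at (347,273), the lane plate at about (230,192), and the lane front at about (320,122) with the old packet near (292,140). The screw carton is at (143,145), the tape at (361,204) and the mouse at (354,148).

```bash
cat > h.py <<'E'
import cv2,numpy as np
from workcell import ctrl
from scipy.spatial.transform import Rotation as Ro
def und(d,uv):
    uv=np.atleast_2d(np.float64(uv));K=np.array([[d["fx"],0,d["cx"]],[0,d["fy"],d["cy"]],[0,0,1]])
    return cv2.undistortPoints(uv[:,None],K,np.array([d["k1"],0,0,0.]))[:,0]
def plane(d,uv,z):
    n=und(d,uv);R=np.array(d["R"]);c=-R.T@np.array(d["t"])
    r=np.c_[n,np.ones(len(n))]@R
    return c+r*((z-c[2])/r[:,2])[:,None]
def proj(d,X):
    X=np.atleast_2d(X)@np.array(d["R"]).T+d["t"];n=X[:,:2]/X[:,2:];n=n*(1+d["k1"]*(n**2).sum(1,keepdims=True))
    return n*[d["fx"],d["fy"]]+[d["cx"],d["cy"]]
def save(d,name,box,s):
    x,y,w,h=box;cv2.imwrite(f"pics/{name}.png",cv2.resize(d["img"][y:y+h,x:x+w,::-1],None,fx=s,fy=s,interpolation=cv2.INTER_CUBIC))
def big(m,box=None):
    if box:
        x,y,w,h=box;k=np.zeros_like(m);k[y:y+h,x:x+w]=m[y:y+h,x:x+w];m=k
    m=cv2.morphologyEx(m,cv2.MORPH_CLOSE,np.ones((3,3)))
    return max(cv2.findContours(m,cv2.RETR_EXTERNAL,cv2.CHAIN_APPROX_NONE)[0],key=cv2.contourArea)[:,0]
def rect(P):
    (c,wh,a)=cv2.minAreaRect(np.float32(P[:,:2]));b=cv2.boxPoints((c,wh,a))
    e=[b[1]-b[0],b[2]-b[1]];l=max(e,key=np.linalg.norm);return np.round(c,1),np.round(wh,1),round(float(np.degrees(np.arctan2(l[1],l[0]))),2)
E
python3 - <<'E'
from h import *
d=ctrl.get_image("top");hsv=cv2.cvtColor(d["img"],cv2.COLOR_RGB2HSV)
r=big(cv2.inRange(hsv,(8,70,120),(25,255,255)),(210,185,115,130))
print("ruler",rect(plane(d,r,8)))
# blue or dark: packet
p=big(cv2.inRange(hsv,(0,0,0),(179,255,110)),(330,260,34,28));print(cv2.boundingRect(p));print("packet",rect(plane(d,p,26)),rect(plane(d,p,13)))
save(d,"lane",(195,105,140,120),5.7)
save(d,"pk",(320,245,60,45),10)
E
```

```text
ruler (array([ 446.4, -185.4]), array([ 48. , 317.6]), -42.55)
(334, 266, 26, 17)
packet (array([ 404.2, -358.8]), array([33.5, 54.1]), -89.8) (array([ 403.3, -362.2]), array([34. , 54.9]), -89.8)
```

View pics/lane.png

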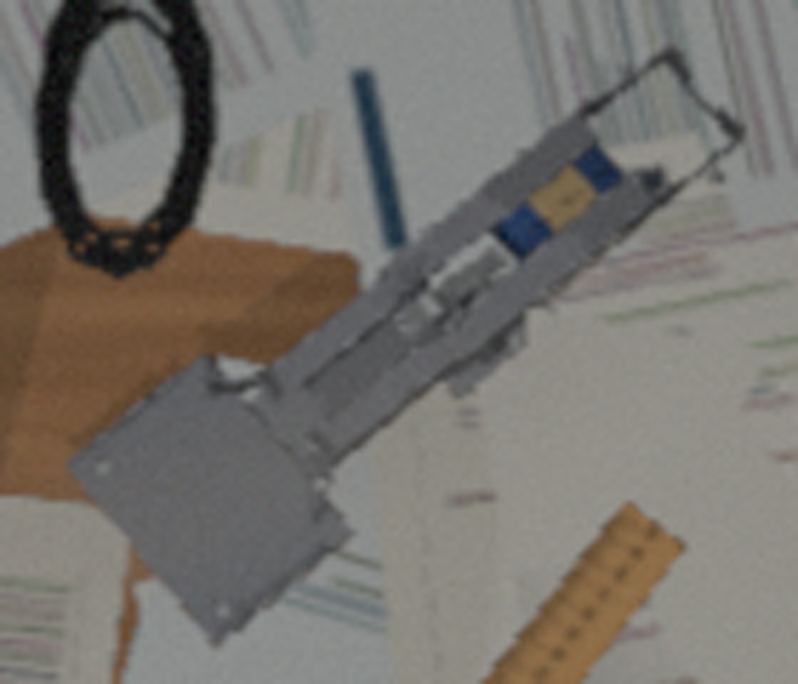

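View pics/pk.png

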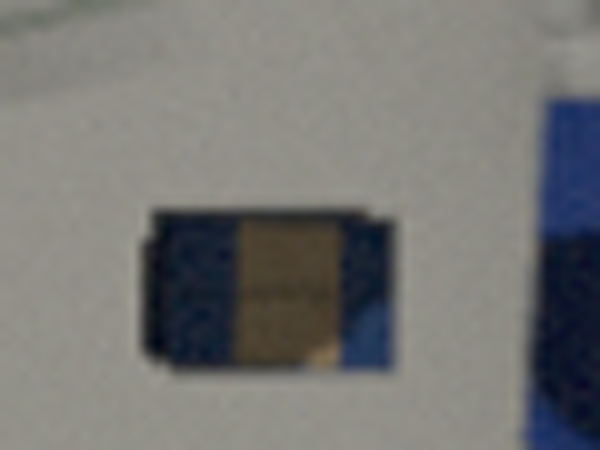

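The lane crop shows the plate's back corners at crop (70,463) and (217,645), the slot running up-right, and the end wires at (672,55) and (740,132). In the packet crop the top face spans x 165–395, y 212–370, with its long side across the image.

```bash
python3 - <<'E'
from h import *
d=ctrl.get_image("top")
A=np.array
c=lambda l:A(l)/5.7+[195,105]
b=plane(d,c([[70,463],[217,645]]),4);print("back",b.round(1),np.linalg.norm(b[0]-b[1]))
l=plane(d,c([[672,55],[740,132]]),20);print("end",l.round(1),np.linalg.norm(l[0]-l[1]))
e=plane(d,c([[345,465],[550,300],[280,362],[578,118]]),35);print("edges",e.round(1))
for p,q in((b[0],b[1]),(b.mean(0),l.mean(0)),(e[0],e[1]),(e[2],e[3])):
    v=q-p;print(np.degrees(np.arctan2(v[1],v[0])))
p=plane(d,A([[165,212],[395,215],[395,370],[165,370]])/10+[320,245],26);print("pk",p.round(1),p.mean(0))
print("old",plane(d,c([[600,165],[520,232]]),26))
for n,u in(("screw",(143,145)),("tape",(361,204)),("mouse",(354,148)),("bottle",(340,60))):print(n,plane(d,u,30).round())
E
```

```text
back [[ 590.1  -59.     4. ]
 [ 520.9 -116.7    4. ]] 90.11665905643471
end [[ 752.5 -290.5   20. ]
 [ 722.  -316.9   20. ]] 40.259078339645924
edges [[ 586.6 -163.7   35. ]
 [ 650.7 -240.5   35. ]
 [ 625.2 -139.    35. ]
 [ 721.7 -251.4   35. ]]
-140.1901584676251
-49.89429593807842
-50.15673976469347
-49.32553621863775
pk [[ 420.4 -337.4   26. ]
 [ 420.  -386.9   26. ]
 [ 387.5 -386.4   26. ]
 [ 387.4 -337.1   26. ]] [ 403.84845385 -361.95866015   26.        ]
old [[ 705.92609587 -261.05289516   26.        ]
 [ 678.89632845 -230.13810062   26.        ]]
screw [[674.  80.  30.]]
tape [[ 553. -391.   30.]]
mouse [[ 676. -379.   30.]]
bottle [[ 879. -352.   30.]]
```

```bash
cat >> h.py <<'E'
def go(x,y,z,psi):
    "remaining shift in present tool axes, then turn to tool-down with tool x at heading psi (deg)"
    o=ctrl.get_obs();R=Ro.from_rotvec(o["orientation"]);a=np.radians(psi)
    T=Ro.from_matrix(np.array([[np.cos(a),np.sin(a),0],[np.sin(a),-np.cos(a),0],[0,0,-1]]))
    v=np.array([x,y,z])-o["ee_pos"]
    print("t",round(float(o["t"]),2),"shift",R.inv().apply(v).round(1),"shift after turn",T.inv().apply(v).round(1),"turn",(R.inv()*T).as_rotvec().round(3))
E
python3 -c "
from h import *
go(404,-362,150,90)"
```

```text
t 0.2 shift [ 233.7 -135.1   89.3] shift after turn [214.6 163.7  89.2] turn [-1.000e-03 -1.000e-03 -1.176e+00]
```
Shift magnitude ~285 mm → 8 rows of 36. Turn -1.176: 10 rows of -0.1176. Translating first 8 rows with shift [29.2,-16.9,11.2] then rotate.  Or rotate first, simultaneous? Do sequential.

The rows are not in the units I measure in: shifts go in m and turns go in units of 0.25 rad. I convert before sending: 29.2 mm is 0.0292, -16.9 mm is -0.0169.

```bash
R='' ; python3 jog.py '[0.0292,-0.0169,0.0112,0,0,0,0.0292,-0.0169,0.0112,0,0,0,0.0292,-0.0169,0.0112,0,0,0,0.0292,-0.0169,0.0112,0,0,0]' 60
python3 jog.py '[0.0292,-0.0169,0.0112,0,0,0,0.0292,-0.0169,0.0112,0,0,0,0.0292,-0.0169,0.0112,0,0,0,0.0292,-0.0169,0.0112,0,0,0]'
python3 jog.py '[0,0,0,0,0,-0.472,0,0,0,0,0,-0.472,0,0,0,0,0,-0.472,0,0,0,0,0,-0.472,0,0,0,0,0,-0.472]'
python3 jog.py '[0,0,0,0,0,-0.472,0,0,0,0,0,-0.472,0,0,0,0,0,-0.472,0,0,0,0,0,-0.472,0,0,0,0,0,-0.456]'
python3 jog.py '[0,0,0,0,0,0,0,0,0,0,0,0]'
python3 - <<'E'
from h import *
d=ctrl.get_image("wrist");save(d,"w1",(0,0,512,384),1);go(404,-362,25,90)
print(proj(d,[[404,-362,26],[404,-337,26],[421,-362,26]]))
E
```

```text
t: 0.53
ee_pos: [322.6, -468.4, 194.3]
orientation: [-3.081, -0.615, -0.0]
ft_force: [1.2, -0.9, -0.9]
width: 64.4
grasp_force: 0.0
t: 0.87
ee_pos: [404.7, -360.8, 149.6]
orientation: [3.081, 0.616, 0.0]
ft_force: [0.2, 0.4, 0.6]
width: 60.1
grasp_force: 0.0
t: 1.28
ee_pos: [404.1, -362.0, 149.9]
orientation: [-2.763, -1.494, 0.0]
ft_force: [0.2, -0.5, -0.6]
width: 59.6
grasp_force: 0.0
t: 1.7
ee_pos: [404.0, -362.2, 150.0]
orientation: [-2.215, -2.228, 0.0]
ft_force: [0.1, 2.0, -0.3]
width: 60.2
grasp_force: 0.0
t: 1.87
ee_pos: [404.0, -362.2, 150.0]
orientation: [-2.225, -2.217, -0.0]
ft_force: [-0.3, 0.4, 0.3]
width: 59.9
grasp_force: 0.0
t 1.92 shift [  0.2   0.  125. ] shift after turn [  0.2  -0.  125. ] turn [-0.    -0.    -0.004]
[[250.53415245 185.73996144]
 [250.41576508 159.09457438]
 [268.87295241 185.65691578]]
```

View pics/w1.png

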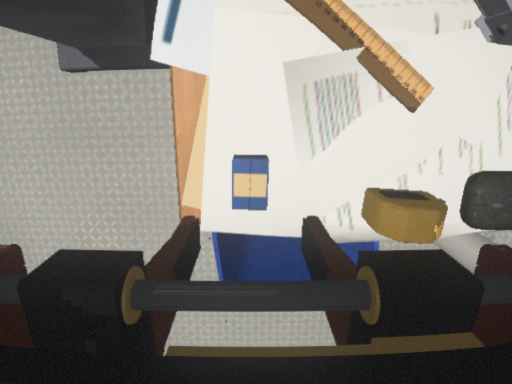

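The wrist view shows the packet square-on with its top face at about (233–269, 156–210), centred at (251,183). That is within 2.5 px of the prediction. Next I descend and grip.

Scaled: 2 mm is 0.002, 32 mm is 0.032.

```bash
python3 jog.py '[0.002,0,0.031,0,0,0,0,0,0.031,0,0,0,0,0,0.031,0,0,0,0,0,0.032,0,0,0,0,0,0,0,0,0]'
python3 jog.py '[0,0,0,0,0,0,0,0,0,0,0,0,0,0,0,0,0,0,0,0,0,0,0,0,0,0,0,0,0,0]' 20
python3 jog.py '[0,0,0,0,0,0,0,0,-0.03,0,0,0,0,0,-0.03,0,0,0,0,0,0,0,0,0]'
python3 -c "
from h import *
go(577.4,-114,85,130)"
```

```text
t: 2.33
ee_pos: [401.2, -357.7, 20.1]
orientation: [-2.218, -2.212, 0.001]
ft_force: [-1.0, 0.3, -0.2]
width: 59.9
grasp_force: 0.0
t: 2.75
ee_pos: [404.9, -361.1, 27.0]
orientation: [2.219, 2.219, 0.0]
ft_force: [-0.8, 0.6, 8.0]
width: 34.1
grasp_force: 30.0
t: 3.08
ee_pos: [406.4, -362.5, 90.3]
orientation: [2.216, 2.215, 0.0]
ft_force: [0.5, -1.1, -0.7]
width: 33.8
grasp_force: 30.0
t 3.08 shift [248.5 170.9   4.9] shift after turn [ 80.4 290.7   5.3] turn [ 0.004  0.008 -0.698]
```

```bash
python3 jog.py '[0.0276,0.019,0,0,0,0,0.0276,0.019,0,0,0,0,0.0276,0.019,0,0,0,0,0.0276,0.019,0,0,0,0,0.0276,0.019,0,0,0,0]'
python3 jog.py '[0.0276,0.019,0,0,0,0,0.0276,0.019,0,0,0,0,0.0276,0.019,0,0,0,0,0.0276,0.019,0,0,0,0]'
python3 jog.py '[0,0,0,0,0,-0.4652,0,0,0,0,0,-0.4652,0,0,0,0,0,-0.4652,0,0,0,0,0,-0.4652,0,0,0,0,0,-0.4652]'
python3 jog.py '[0,0,0,0,0,-0.4652,0,0,0,0,0,0,0,0,0,0,0,0]'
python3 - <<'E'
from h import *
go(577.4,-114,29.5,130)
d=ctrl.get_image("wrist");save(d,"w2",(0,0,512,384),1.5)
L=np.array([.6428,-.766,0]);W=np.array([.766,.6428,0]);m=np.array([606.9,-149.2,0])
for x,y,z in((0,19,30),(0,-19,30),(-80,46,4),(-80,-46,4),(-20,32,30),(-20,-32,30)):print((x,y),proj(d,m+x*L+y*W+[0,0,z]).round(1)*1.5)
E
```

```text
t: 3.5
ee_pos: [499.7, -221.0, 85.4]
orientation: [2.222, 2.22, 0.001]
ft_force: [-0.4, -0.5, -0.7]
width: 33.7
grasp_force: 30.0
t: 3.83
ee_pos: [575.8, -110.3, 85.3]
orientation: [2.221, 2.221, 0.001]
ft_force: [-0.0, 0.2, -0.4]
width: 34.0
grasp_force: 30.0
t: 4.25
ee_pos: [575.0, -111.6, 85.2]
orientation: [1.483, 2.769, 0.0]
ft_force: [0.4, -0.1, -1.6]
width: 33.8
grasp_force: 30.0
t: 4.5
ee_pos: [575.0, -111.8, 85.2]
orientation: [1.333, 2.844, 0.0]
ft_force: [-0.3, 0.5, -1.3]
width: 33.6
grasp_force: 30.0
t 4.5 shift [-3.2  0.4 55.7] shift after turn [-3.2  0.4 55.7] turn [ 0.     0.    -0.004]
(0, 19) [[414.75 409.05]]
(0, -19) [[339.3 409.5]]
(-80, 46) [[466.5 242.4]]
(-80, -46) [[285.9 243.3]]
(-20, 32) [[442.05 373.05]]
(-20, -32) [[311.7 373.8]]
```

View pics/w2.png

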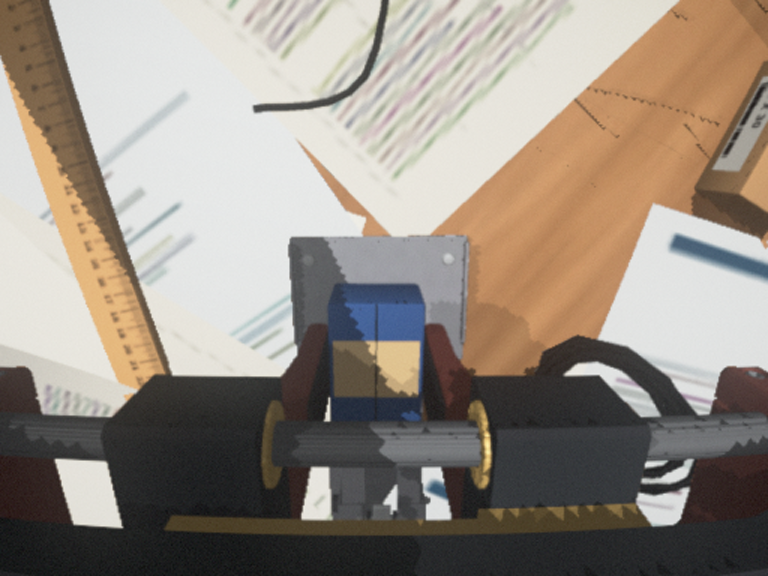

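The plate's back corners are at (290,239) and (468,236) in the 1.5x picture. That is about 1.5 mm to lane +y and 2 mm further back than I computed, so I correct and lower the packet.

```bash
python3 jog.py '[-0.0005,0.0019,0.025,0,0,0,0,0,0.02,0,0,0,0,0,0.008,0,0,0,0,0,0.0015,0,0,0,0,0,0,0,0,0]'
python3 jog.py '[0,0,0.0007,0,0,0,0,0,0.0005,0,0,0,0,0,0,0,0,0]'
python3 jog.py '[0,0,0,0,0,0]'
```

```text
t: 4.97
ee_pos: [576.5, -111.0, 30.3]
orientation: [-1.33, -2.845, 0.0]
ft_force: [-0.1, -0.2, -0.8]
width: 34.4
grasp_force: 30.0
t: 5.22
ee_pos: [577.1, -111.1, 29.8]
orientation: [1.329, 2.846, 0.0]
ft_force: [-1.1, -0.3, -1.8]
width: 33.8
grasp_force: 30.0
t: 5.3
ee_pos: [577.0, -111.1, 29.8]
orientation: [1.328, 2.846, 0.0]
ft_force: [0.4, -0.9, 0.1]
width: 33.6
grasp_force: 30.0
```

Scaled: -40 mm is -0.04, -30 mm is -0.03.

```bash
python3 jog.py '[0,0,0,0,0,0,0,0,0,0,0,0,0,0,0,0,0,0,0,0,0,0,0,0]' 54
python3 jog.py '[0,0,-0.03,0,0,0,0,0,-0.04,0,0,0,0,0,-0.04,0,0,0,0,0,0,0,0,0,0,0,0,0,0,0]'
python3 - <<'E'
from h import *
d=ctrl.get_image("wrist");save(d,"w3",(120,60,300,240),2.5)
go(446.4,-185.4,150,137.5)
d=ctrl.get_image("top");h=cv2.cvtColor(d["img"],cv2.COLOR_RGB2HSV)
m=cv2.inRange(h,(8,90,110),(25,255,255))
E
```

```text
t: 5.63
ee_pos: [577.0, -111.0, 29.6]
orientation: [1.328, 2.847, 0.0]
ft_force: [0.1, -0.7, -0.4]
width: 53.3
grasp_force: 0.0
t: 6.05
ee_pos: [578.5, -111.4, 141.9]
orientation: [1.326, 2.842, 0.002]
ft_force: [-0.0, -0.2, -1.0]
width: 54.1
grasp_force: 0.0
t 6.1 shift [  27.  -147.9  -10.1] shift after turn [  46.1 -143.1   -9.9] turn [ 0.001  0.001 -0.131]
```

View pics/w3.png

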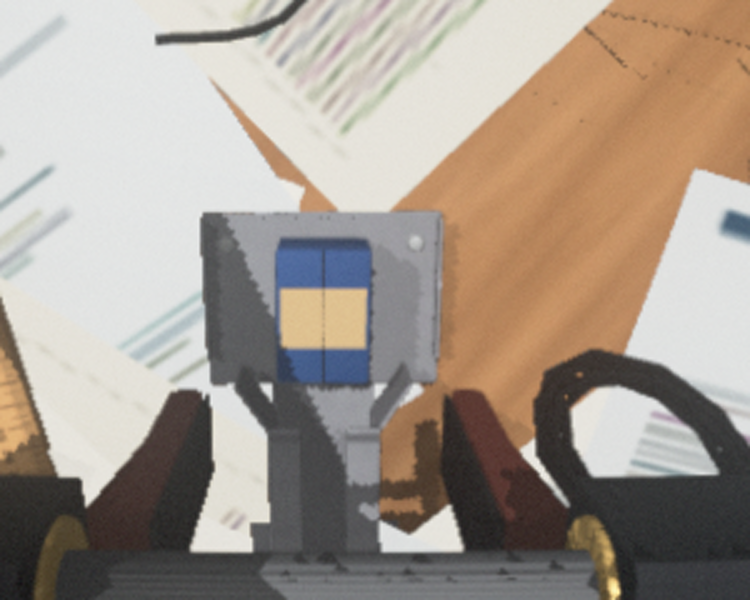

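The packet lies squarely on the plate with its top at crop (275–372, 240–383). The plate's back corners are at (202,212) and (441,212), and the mouth lip centre is at about (324,435).

```bash
python3 - <<'E'
from h import *
d=ctrl.get_image("wrist");c=lambda l:np.array(l)/2.5+[120,60]
b=plane(d,c([[202,212],[441,212]]),5);mo=plane(d,c([[268,432],[382,432]]),35)
print(b.round(1),b.mean(0),mo.round(1),mo.mean(0))
p=plane(d,c([[276,248],[372,248],[372,383],[278,383]]),29.5);print(p.round(1),p.mean(0))
v=b[0]-b[1];print("perp heading",np.degrees(np.arctan2(v[1],v[0]))+90); v=mo.mean(0)-b.mean(0);print(np.degrees(np.arctan2(v[1],v[0])),np.hypot(*v[:2]))
h=cv2.cvtColor(d["img"],cv2.COLOR_RGB2HSV)
E
```

```text
[[ 517.  -112.1    5. ]
 [ 585.1  -55.1    5. ]] [551.0520992  -83.57635866   5.        ] [[ 584.5 -153.4   35. ]
 [ 615.9 -127.1   35. ]] [ 600.2165556  -140.28595999   35.        ]
[[ 545.1 -100.5   29.5]
 [ 570.3  -79.4   29.5]
 [ 602.5 -116.6   29.5]
 [ 576.5 -138.3   29.5]] [ 573.59729375 -108.72954542   29.5       ]
perp heading -50.08697674372351
-49.07630856171918 75.05413150777488
```

```bash
python3 -c "
from h import *
go(435,-175,150,137.5)"
python3 jog.py '[0.0365,-0.142,0,0,0,0,0,0,0,0,0,0]' 60
python3 -c "
from h import *
go(435,-175,150,137.5)"
```

```text
t 6.2 shift [  41.2 -149.1  -11.7] shift after turn [  60.4 -142.4  -11.9] turn [-0.001 -0.002 -0.131]
t: 6.37
ee_pos: [532.5, -129.2, 136.4]
orientation: [-1.324, -2.838, 0.004]
ft_force: [-1.5, -0.6, -1.2]
width: 59.5
grasp_force: 0.0
t 6.37 shift [  27.7 -104.2  -12.8] shift after turn [ 41.  -99.6 -13.6] turn [-0.006 -0.008 -0.131]
```

Scaled: 9.2 mm is 0.0092, -34.7 mm is -0.0347, -0.066 rad is -0.264.

```bash
python3 jog.py '[0.0092,-0.0347,-0.004,0,0,0,0.0092,-0.0347,-0.004,0,0,0,0.0092,-0.0347,-0.004,0,0,0,0,0,0,0,0,-0.26,0,0,0,0,0,-0.264]'
python3 jog.py '[0,0,0,0,0,0,0,0,0,0,0,0,0,0,0,0,0,0]'
python3 - <<'E'
from h import *
go(435,-175,150,137.5)
d=ctrl.get_image("wrist");save(d,"w4",(0,0,512,384),1)
t=ctrl.get_image("top");h=cv2.cvtColor(d["img"],cv2.COLOR_RGB2HSV)
u=np.array([.737,-.676,0])
print(proj(d,np.array([[446.4,-185.4,8]])+np.outer([-155,-100,-15,0],u)).round(0))
for y in(20,50,80,110,140,170,200,230):
    m=cv2.inRange(h,(8,90,100),(25,255,255))[y,180:330];x=np.flatnonzero(m)+180;print(y,x.min() if len(x) else None,x.max() if len(x) else None,len(x))
E
```

```text
t: 6.78
ee_pos: [438.9, -174.9, 150.1]
orientation: [-1.137, -2.924, -0.0]
ft_force: [1.2, 0.2, 0.4]
width: 59.9
grasp_force: 0.0
t: 7.03
ee_pos: [441.5, -174.5, 150.6]
orientation: [-1.141, -2.925, -0.0]
ft_force: [0.6, -0.0, -0.1]
width: 60.2
grasp_force: 0.0
t 7.03 shift [ 4.4 -4.8  0.6] shift after turn [ 4.4 -4.8  0.6] turn [-0.001 -0.002 -0.002]
[[245.  23.]
 [245.  87.]
 [246. 177.]
 [246. 192.]]
20 251 271 4
50 216 243 28
80 219 243 23
110 222 249 27
140 226 249 23
170 229 252 24
200 232 255 24
230 235 256 20
```

View pics/w4.png

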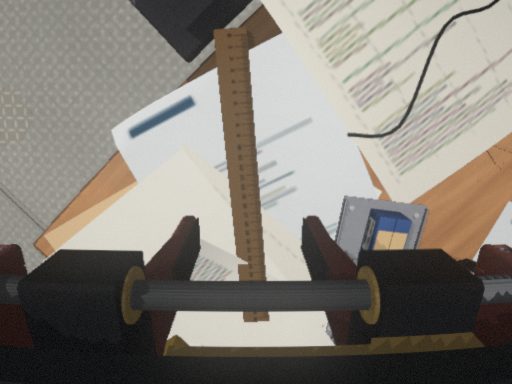

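The wrist view shows the ruler's near end at rows ~30, columns 216–248, and its far end at about (243–269, 321). It slants slightly relative to the tool.

```bash
python3 - <<'E'
from h import *
d=ctrl.get_image("wrist")
e=plane(d,[[216.5,31],[248,30],[243,322],[269.5,320]],8);print(e.round(1))
n,f=e[:2].mean(0),e[2:].mean(0);v=f-n;print("mid",(n+f)/2,"len",np.hypot(*v[:2]),"hd",np.degrees(np.arctan2(v[1],v[0])))
l=plane(d,[[219,80],[235,230]],8);w=l[1]-l[0];print("edge hd",np.degrees(np.arctan2(w[1],w[0])))
q=plane(d,[[216,80],[243,80],[226,140],[251,140],[232,200],[258,200]],8);print([np.linalg.norm(q[i]-q[i+1]).round(1) for i in(0,2,4)])
m=(n+f)/2;u=v/np.hypot(*v[:2]);g=m-15*u;print("grip",g);go(g[0],g[1],17,180+np.degrees(np.arctan2(v[1],v[0])))
E
```

```text
[[ 320.3 -103.6    8. ]
 [ 338.7  -82.5    8. ]
 [ 559.8 -294.8    8. ]
 [ 578.5 -270.3    8. ]]
mid [ 449.3279115  -187.79558768    8.        ] len 305.57269807955356 hd -38.322064508034764
edge hd -37.69014593962617
[np.float64(24.7), np.float64(23.9), np.float64(26.2)]
grip [ 437.55984695 -178.49436965    8.        ]
t 7.18 shift [  0.3  -5.8 134. ] shift after turn [  0.8  -5.8 134. ] turn [-0.    -0.001 -0.074]
```

Scaled: 30 mm is 0.03, 20 mm is 0.02, -0.074 rad is -0.296.

```bash
python3 jog.py '[0,-0.0055,0.03,0,0,-0.296,0,0,0.03,0,0,0,0,0,0.03,0,0,0,0,0,0.02,0,0,0,0,0,0.01,0,0,0]'
python3 jog.py '[0,0,0.006,0,0,0,0,0,0.003,0,0,0,0,0,0.001,0,0,0,0,0,0,0,0,0,0,0,0,0,0,0]' 
python3 jog.py '[0,0,0.0015,0,0,0,0,0,0,0,0,0,0,0,0,0,0,0]' 
python3 -c "
from h import *
go(437,-178.5,18.7,141.8)"
```

```text
t: 7.6
ee_pos: [436.8, -178.1, 29.0]
orientation: [-1.029, -2.965, -0.0]
ft_force: [0.0, 0.2, 1.1]
width: 60.2
grasp_force: 0.0
t: 8.02
ee_pos: [438.7, -179.0, 22.3]
orientation: [1.029, 2.966, -0.0]
ft_force: [0.7, -0.8, 0.0]
width: 60.1
grasp_force: 0.0
t: 8.27
ee_pos: [438.2, -178.9, 20.2]
orientation: [1.03, 2.967, -0.0]
ft_force: [-0.5, -0.8, 1.1]
width: 60.5
grasp_force: 0.0
t 8.27 shift [ 1.2 -0.5  1.5] shift after turn [ 1.2 -0.5  1.5] turn [ 0.     0.001 -0.001]
```

Lower 1.5 mm, close, and lift.

Scaled: 1.5 mm is 0.0015.

```bash
python3 jog.py '[0,0,0.0015,0,0,0,0,0,0,0,0,0]' 
python3 jog.py '[0,0,0,0,0,0,0,0,0,0,0,0,0,0,0,0,0,0,0,0,0,0,0,0,0,0,0,0,0,0]' 10
python3 jog.py '[0,0,-0.01,0,0,0,0,0,-0.02,0,0,0,0,0,-0.02,0,0,0,0,0,0,0,0,0,0,0,0,0,0,0]'
python3 - <<'E'
from h import *
d=ctrl.get_image("wrist");save(d,"w5",(0,0,512,384),1)
m=np.array([605.7,-147]);L=np.array([.6428,-.766]);g=m-265*L
print(g);go(g[0],g[1],65,130)
E
```

```text
t: 8.43
ee_pos: [438.0, -178.8, 18.3]
orientation: [1.03, 2.968, 0.0]
ft_force: [-0.3, -0.3, 0.4]
width: 59.8
grasp_force: 0.0
t: 8.85
ee_pos: [438.0, -178.8, 18.4]
orientation: [-1.03, -2.968, 0.0]
ft_force: [-0.1, 0.2, -0.0]
width: 30.1
grasp_force: 0.1
t: 9.27
ee_pos: [438.8, -179.1, 69.6]
orientation: [1.029, 2.965, -0.0]
ft_force: [0.2, 1.0, -0.4]
width: 29.9
grasp_force: 30.0
[435.358  55.99 ]
t 9.32 shift [147.6 182.6   3.7] shift after turn [181.7 148.8   3.8] turn [0.    0.001 0.205]
```

View pics/w5.png

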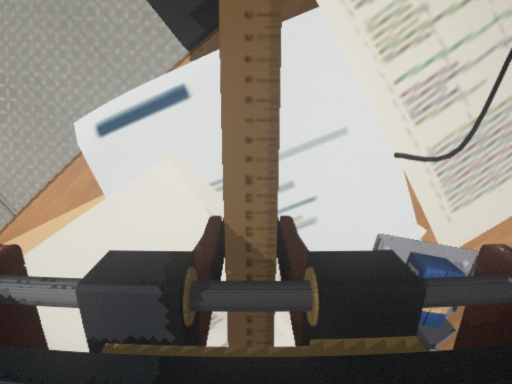

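The ruler is held straight between the fingers. I carry it round to behind the plate, in line with the lane.

Scaled: 30.4 mm is 0.0304, 24.6 mm is 0.0246.

```bash
python3 jog.py '[0,0,-0.016,0,0,0,0.0246,0.0304,0,0,0,0,0.0246,0.0304,0,0,0,0,0.0246,0.0304,0,0,0,0]'
python3 jog.py '[0.0246,0.0304,0,0,0,0,0.0246,0.0304,0,0,0,0,0.0246,0.0304,0,0,0,0,0,0,0,0,0,0.4,0,0,0,0,0,0.42]'
python3 jog.py '[0,0,0,0,0,0,0,0,0,0,0,0,0,0,0,0,0,0]'
python3 -c "
from h import *
go(435.4,56,28,130)
d=ctrl.get_image('top');save(d,'t2',(150,120,200,180),3.3)
L=np.array([.6428,-.766,0]);W=np.array([.766,.6428,0]);o=ctrl.get_obs()['ee_pos'];c=np.array([o[0],o[1],o[2]-18.4+8])
print(o,proj(d,[c+170*L+15*W,c+170*L-15*W,c-140*L+15*W,c-140*L-15*W]).round(1))"
```

```text
t: 9.65
ee_pos: [435.8, -60.7, 83.7]
orientation: [-1.033, -2.966, 0.0]
ft_force: [0.3, 0.1, -0.6]
width: 29.5
grasp_force: 30.0
t: 10.07
ee_pos: [434.2, 58.2, 83.5]
orientation: [-1.327, -2.846, 0.001]
ft_force: [0.1, 0.5, -0.6]
width: 29.8
grasp_force: 30.0
t: 10.32
ee_pos: [434.7, 55.5, 83.9]
orientation: [-1.324, -2.848, 0.001]
ft_force: [-0.5, -1.1, -0.5]
width: 29.9
grasp_force: 30.0
t 10.32 shift [-0.1  0.9 55.9] shift after turn [-0.1  0.9 55.9] turn [-0.001 -0.001  0.002]
[434.87325356  55.31775563  84.02606449] [[207.2 198.5]
 [216.6 210. ]
 [ 84.3 297.4]
 [ 93.5 309.5]]
```

View pics/t2.png

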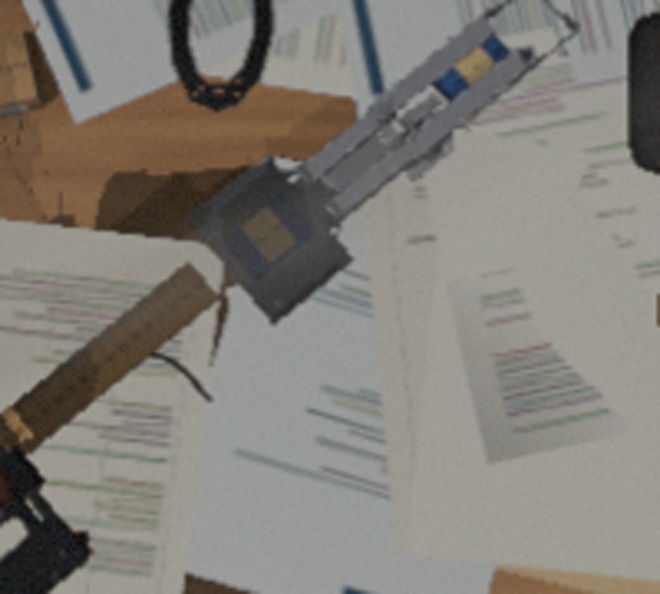

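Ruler tip corners are at (190,263) and (217,295) in the crop, within 1 px of the prediction, so the tip is 170 mm ahead of the grip. The ruler is in line with the lane and the packet is on the plate. Lower it, then approach.

```bash
cat >> h.py <<'E'
def st():
    o=ctrl.get_obs();L=np.array([.6428,-.766,0]);W=np.array([.766,.6428,0]);v=o["ee_pos"]-[605.7,-147,0];f=o["ft_force"]
    print("t %.2f tip x %.1f y %.1f z %.1f | F along %.1f across %.1f up %.1f | yaw %.2f"%(o["t"],v@L+170,v@W,o["ee_pos"][2],f@L,f@W,f[2],np.degrees(np.arctan2(*Ro.from_rotvec(o["orientation"]).as_matrix()[1::-1,0]))))
E
python3 jog.py '[0,0.0009,0.025,0,0,0,0,0,0.02,0,0,0,0,0,0.009,0,0,0,0,0,0.0035,0,0,0,0,0,0,0,0,0]'
python3 jog.py '[-0.006,0,0,0,0,0,-0.006,0,0,0,0,0,-0.004,0,0,0,0,0,0,0,0,0,0,0,0,0,0,0,0,0]'; python3 -c "
from h import *
st()"
```

```text
t: 10.78
ee_pos: [435.3, 56.0, 26.3]
orientation: [-1.328, -2.846, 0.001]
ft_force: [0.3, 0.5, -0.5]
width: 29.5
grasp_force: 30.0
t: 11.2
ee_pos: [446.7, 43.8, 27.4]
orientation: [1.329, 2.846, 0.001]
ft_force: [0.2, -0.1, -0.9]
width: 29.7
grasp_force: 30.0
t 11.20 tip x -78.4 y 0.9 z 27.4 | F along 0.2 across 0.1 up -0.9 | yaw 129.94
```

```bash
S='from h import *;st()'; python3 jog.py '[-0.004,0,0,0,0,0,-0.004,0,0,0,0,0,-0.004,0,0,0,0,0,-0.004,0,0,0,0,0,-0.004,0,0,0,0,0]' >/dev/null; python3 -c "$S"
python3 jog.py '[-0.003,0,0,0,0,0,-0.003,0,0,0,0,0,-0.003,0,0,0,0,0,-0.003,0,0,0,0,0,-0.003,0,0,0,0,0]' >/dev/null; python3 -c "$S"
```

```text
t 11.62 tip x -58.7 y 0.5 z 26.8 | F along -1.1 across -0.6 up -1.4 | yaw 129.98
t 12.03 tip x -43.8 y 0.6 z 26.8 | F along -0.8 across 0.2 up -1.3 | yaw 129.98
```

```bash
S='from h import *;st()'; python3 jog.py '[-0.003,0,0,0,0,0,-0.003,0,0,0,0,0,-0.003,0,0,0,0,0,-0.003,0,0,0,0,0,-0.003,0,0,0,0,0]' >/dev/null; python3 -c "$S"
python3 jog.py '[-0.003,0,0,0,0,0,-0.003,0,0,0,0,0,-0.003,0,0,0,0,0,-0.003,0,0,0,0,0,-0.003,0,0,0,0,0]' >/dev/null; python3 -c "$S"
python3 jog.py '[-0.003,0,0,0,0,0,-0.003,0,0,0,0,0,-0.003,0,0,0,0,0,-0.003,0,0,0,0,0,-0.003,0,0,0,0,0]' >/dev/null; python3 -c "$S"
```

```text
t 12.45 tip x -28.7 y 0.6 z 26.9 | F along -0.8 across -0.5 up -0.3 | yaw 129.98
t 12.87 tip x -13.7 y 0.6 z 26.9 | F along -0.4 across 0.1 up 0.4 | yaw 129.98
t 13.28 tip x 1.3 y 0.6 z 26.9 | F along -1.9 across 0.2 up 0.1 | yaw 129.98
```

```bash
S='from h import *;st()'; python3 jog.py '[-0.003,0,0,0,0,0,-0.003,0,0,0,0,0,-0.003,0,0,0,0,0,-0.003,0,0,0,0,0,-0.003,0,0,0,0,0]' >/dev/null; python3 -c "$S"
python3 jog.py '[-0.002,0,0,0,0,0,-0.002,0,0,0,0,0,-0.002,0,0,0,0,0,-0.002,0,0,0,0,0,-0.002,0,0,0,0,0]' >/dev/null; python3 -c "$S"
python3 jog.py '[-0.0015,0,0,0,0,0,-0.0015,0,0,0,0,0,-0.0015,0,0,0,0,0,-0.0015,0,0,0,0,0]' >/dev/null; python3 -c "$S"
```

```text
t 13.70 tip x 16.3 y 0.6 z 26.9 | F along 0.4 across 0.4 up -0.6 | yaw 129.99
t 14.12 tip x 26.1 y 0.5 z 26.9 | F along -0.2 across 0.1 up -0.5 | yaw 129.98
t 14.45 tip x 32.1 y 0.6 z 26.9 | F along -1.1 across 0.6 up 0.1 | yaw 129.99
```

```bash
S='from h import *;st()'; python3 jog.py '[-0.0015,0,0,0,0,0,-0.0015,0,0,0,0,0,-0.0015,0,0,0,0,0]' >/dev/null; python3 -c "$S"
python3 jog.py '[-0.0015,0,0,0,0,0,-0.0015,0,0,0,0,0,-0.0015,0,0,0,0,0]' >/dev/null; python3 -c "$S"
python3 jog.py '[-0.0015,0,0,0,0,0,-0.0015,0,0,0,0,0,-0.0015,0,0,0,0,0]' >/dev/null; python3 -c "$S"
```

```text
t 14.70 tip x 35.4 y -0.1 z 26.6 | F along -5.6 across 0.9 up -0.2 | yaw 129.97
t 14.95 tip x 39.3 y -0.4 z 26.4 | F along -6.5 across -0.2 up 0.2 | yaw 129.99
t 15.20 tip x 43.8 y -0.4 z 26.4 | F along -5.8 across -0.0 up 0.3 | yaw 129.99
```

```bash
S='from h import *;st()'; python3 jog.py '[-0.002,0,0,0,0,0,-0.002,0,0,0,0,0,-0.002,0,0,0,0,0,-0.002,0,0,0,0,0,-0.002,0,0,0,0,0]' >/dev/null; python3 -c "$S"
python3 jog.py '[-0.002,0,0,0,0,0,-0.002,0,0,0,0,0,-0.002,0,0,0,0,0,-0.002,0,0,0,0,0,-0.002,0,0,0,0,0]' >/dev/null; python3 -c "$S"
```

```text
t 15.62 tip x 53.5 y -0.6 z 26.3 | F along -3.8 across 0.1 up 0.6 | yaw 129.98
t 16.03 tip x 64.2 y -0.2 z 26.5 | F along -4.7 across -0.0 up -0.2 | yaw 129.98
```

```bash
S='from h import *;st()'; python3 jog.py '[-0.0015,0,0,0,0,0,-0.0015,0,0,0,0,0,-0.0015,0,0,0,0,0,-0.0015,0,0,0,0,0]' >/dev/null; python3 -c "$S"
python3 jog.py '[-0.001,0,0,0,0,0,-0.001,0,0,0,0,0,-0.001,0,0,0,0,0]' >/dev/null; python3 -c "$S"
```

```text
t 16.37 tip x 70.2 y -0.2 z 26.5 | F along -4.3 across -0.0 up 0.2 | yaw 129.98
t 16.62 tip x 73.8 y 0.1 z 26.6 | F along -4.7 across -0.2 up 1.2 | yaw 129.98
```

```bash
S='from h import *;st()'; for i in 1; do python3 jog.py '[-0.001,0,0,0,0,0,-0.001,0,0,0,0,0,-0.001,0,0,0,0,0]' >/dev/null; python3 -c "$S"
python3 jog.py '[-0.001,0,0,0,0,0,-0.001,0,0,0,0,0,-0.001,0,0,0,0,0]' >/dev/null; python3 -c "$S"
python3 jog.py '[-0.001,0,0,0,0,0,-0.001,0,0,0,0,0,-0.001,0,0,0,0,0]' >/dev/null; python3 -c "$S"; done
```

```text
t 16.87 tip x 77.4 y 0.4 z 26.8 | F along -3.7 across -0.2 up -0.4 | yaw 129.98
t 17.12 tip x 80.6 y 0.5 z 26.9 | F along -4.6 across -0.6 up 0.4 | yaw 129.98
t 17.37 tip x 83.6 y 0.6 z 26.9 | F along -4.4 across 0.2 up -0.9 | yaw 129.99
```

```bash
S='from h import *;st()'; python3 jog.py '[-0.001,0,0,0,0,0,-0.001,0,0,0,0,0]' >/dev/null; python3 -c "$S"
python3 jog.py '[-0.001,0,0,0,0,0,0,0,0,0,0,0]' >/dev/null; python3 -c "$S"
python3 jog.py '[-0.001,0,0,0,0,0,0,0,0,0,0,0]' >/dev/null; python3 -c "$S"
```

```text
t 17.53 tip x 85.6 y 0.6 z 26.9 | F along -3.5 across 0.5 up -0.7 | yaw 129.98
t 17.70 tip x 86.9 y 0.7 z 27.0 | F along -3.3 across 0.2 up -0.0 | yaw 129.98
t 17.87 tip x 87.7 y 0.6 z 26.9 | F along -3.5 across -0.3 up -0.9 | yaw 129.98
```

```bash
S='from h import *;st()'; python3 jog.py '[-0.001,0,0,0,0,0,-0.001,0,0,0,0,0]' >/dev/null; python3 -c "$S"
python3 jog.py '[-0.001,0,0,0,0,0,0,0,0,0,0,0]' >/dev/null; python3 -c "$S"
python3 jog.py '[-0.001,0,0,0,0,0,0,0,0,0,0,0]' >/dev/null; python3 -c "$S"
```

```text
t 18.03 tip x 89.4 y 0.5 z 26.9 | F along -4.8 across -0.2 up -1.3 | yaw 129.99
t 18.20 tip x 90.8 y 0.6 z 26.9 | F along -4.1 across -0.1 up -0.1 | yaw 129.98
t 18.37 tip x 91.7 y 0.6 z 26.9 | F along -3.3 across -0.6 up -0.6 | yaw 129.98
```

Time is plentiful, so I take a look from above while it holds.

```bash
python3 -c "
from h import *
d=ctrl.get_image('top');save(d,'t3',(225,100,110,90),7)"
```

```text
(no output)
```

View pics/t3.png

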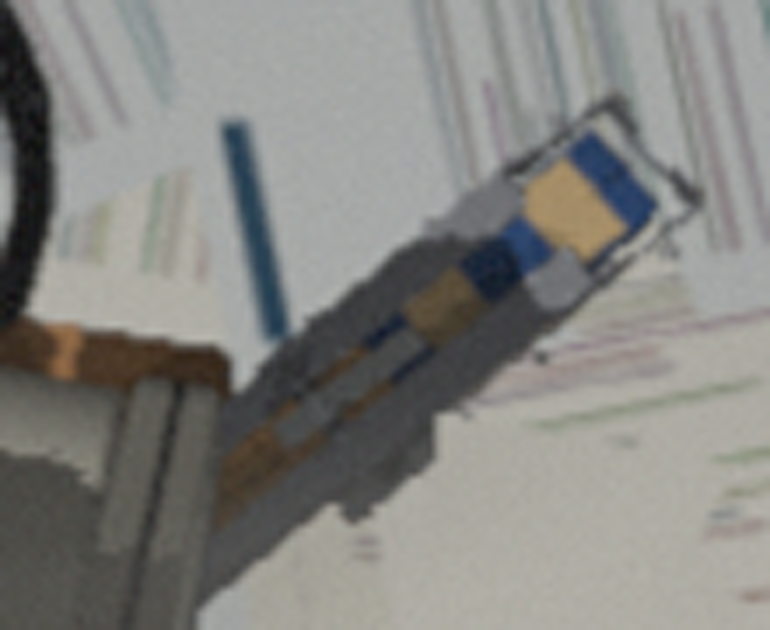

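The top view shows both packets in contact, with the old one's leading end at crop (620,172) and the lip at about (660,150), leaving roughly 10–17 mm to go. The catch is still resting on the new packet's tail.

The rows are not in the units I measure in: shifts go in m and turns go in units of 0.25 rad. I convert before sending: -1 mm is -0.001.

```bash
S='from h import *;st()'; python3 jog.py '[-0.001,0,0,0,0,0,-0.001,0,0,0,0,0,-0.001,0,0,0,0,0]' >/dev/null; python3 -c "$S"
python3 jog.py '[-0.001,0,0,0,0,0,-0.001,0,0,0,0,0]' >/dev/null; python3 -c "$S"
python3 jog.py '[-0.001,0,0,0,0,0,0,0,0,0,0,0]' >/dev/null; python3 -c "$S"
```

```text
t 18.67 tip x 94.4 y 0.5 z 26.9 | F along -5.3 across -0.1 up -0.6 | yaw 129.98
t 18.83 tip x 96.5 y 0.5 z 26.9 | F along -4.8 across 0.6 up -0.6 | yaw 129.98
t 19.00 tip x 97.8 y 0.6 z 26.9 | F along -3.2 across -0.3 up -0.6 | yaw 129.98
```

```bash
S='from h import *;st()'; python3 jog.py '[-0.001,0,0,0,0,0,-0.001,0,0,0,0,0]' >/dev/null; python3 -c "$S"
python3 jog.py '[-0.001,0,0,0,0,0,0,0,0,0,0,0]' >/dev/null; python3 -c "$S"
python3 jog.py '[-0.001,0,0,0,0,0,0,0,0,0,0,0]' >/dev/null; python3 -c "$S"
```

```text
t 19.17 tip x 99.5 y 0.5 z 26.9 | F along -5.1 across -0.2 up -1.0 | yaw 129.99
t 19.33 tip x 100.8 y 0.6 z 26.9 | F along -3.5 across 0.0 up -0.5 | yaw 129.98
t 19.50 tip x 101.7 y 0.6 z 26.9 | F along -3.3 across -0.2 up -0.4 | yaw 129.98
```

```bash
S='from h import *;st()'; python3 jog.py '[-0.001,0,0,0,0,0,0,0,0,0,0,0]' >/dev/null; python3 -c "$S"
python3 jog.py '[-0.001,0,0,0,0,0,0,0,0,0,0,0]' >/dev/null; python3 -c "$S"
python3 jog.py '[-0.001,0,0,0,0,0,0,0,0,0,0,0]' >/dev/null; python3 -c "$S"
```

```text
t 19.67 tip x 102.9 y 0.7 z 27.0 | F along -2.9 across -0.4 up -1.4 | yaw 129.98
t 19.83 tip x 104.5 y 1.0 z 27.2 | F along -0.7 across -0.2 up -0.0 | yaw 129.98
t 20.00 tip x 105.3 y 0.9 z 27.2 | F along 0.4 across -0.1 up 0.5 | yaw 129.98
```

```bash
S='from h import *;st()'; python3 jog.py '[-0.001,0,0,0,0,0,0,0,0,0,0,0]' >/dev/null; python3 -c "$S"
python3 jog.py '[-0.001,0,0,0,0,0,0,0,0,0,0,0]' >/dev/null; python3 -c "$S"
```

```text
t 20.17 tip x 105.6 y 0.6 z 26.9 | F along -1.7 across -0.3 up 0.5 | yaw 129.99
t 20.33 tip x 105.7 y 0.2 z 26.6 | F along -4.3 across 0.7 up 0.0 | yaw 129.99
```

The catch dropped at about 104 (force fell to zero), and the lip is felt at about 105.6. Two more small presses will confirm it.

```bash
S='from h import *;st()'; python3 jog.py '[-0.001,0,0,0,0,0,0,0,0,0,0,0]' >/dev/null; python3 -c "$S"
python3 jog.py '[-0.001,0,0,0,0,0,0,0,0,0,0,0]' >/dev/null; python3 -c "$S"
```

```text
t 20.50 tip x 105.8 y -0.2 z 26.3 | F along -6.8 across 0.7 up 0.6 | yaw 129.99
t 20.67 tip x 105.9 y -0.5 z 26.1 | F along -10.1 across 0.7 up -0.1 | yaw 129.99
```

```bash
S='from h import *;st()'; python3 jog.py '[0.003,0,0,0,0,0,0.004,0,0,0,0,0,0.005,0,0,0,0,0,0.005,0,0,0,0,0,0.008,0,0,0,0,0]' >/dev/null; python3 -c "$S"
python3 jog.py '[0.015,0,0,0,0,0,0.02,0,0,0,0,0,0.02,0,0,0,0,0,0.02,0,0,0,0,0,0.02,0,0,0,0,0]'>/dev/null; python3 -c "$S"
python3 jog.py '[0.02,0,0,0,0,0,0.02,0,0,0,0,0,0.02,0,0,0,0,0,0.02,0,0,0,0,0,0.015,0,0,0,0,0]'>/dev/null; python3 jog.py '[0,0,0,0,0,0,0,0,0,0,0,0]'; python3 - <<'E'
from h import *
st();d=ctrl.get_image("top");save(d,"t4",(225,100,110,90),7)
go(438.4,-178.9,90,141.8)
E
```

```text
t 21.08 tip x 83.8 y 0.8 z 27.1 | F along -0.2 across 0.4 up -0.0 | yaw 129.96
t 21.50 tip x -13.5 y 0.2 z 27.0 | F along -0.7 across 1.2 up -0.6 | yaw 129.99
t: 22.08
ee_pos: [427.6, 65.9, 27.0]
orientation: [-1.325, -2.848, 0.0]
ft_force: [-0.0, 0.6, -0.0]
width: 29.6
grasp_force: 30.0
t 22.08 tip x -107.5 y 0.4 z 27.0 | F along -0.5 across 0.4 up -0.0 | yaw 130.10
t 22.13 shift [-193.5 -149.7  -62.9] shift after turn [-158.9 -186.   -62.9] turn [ 0.001  0.001 -0.205]
```

View pics/t4.png

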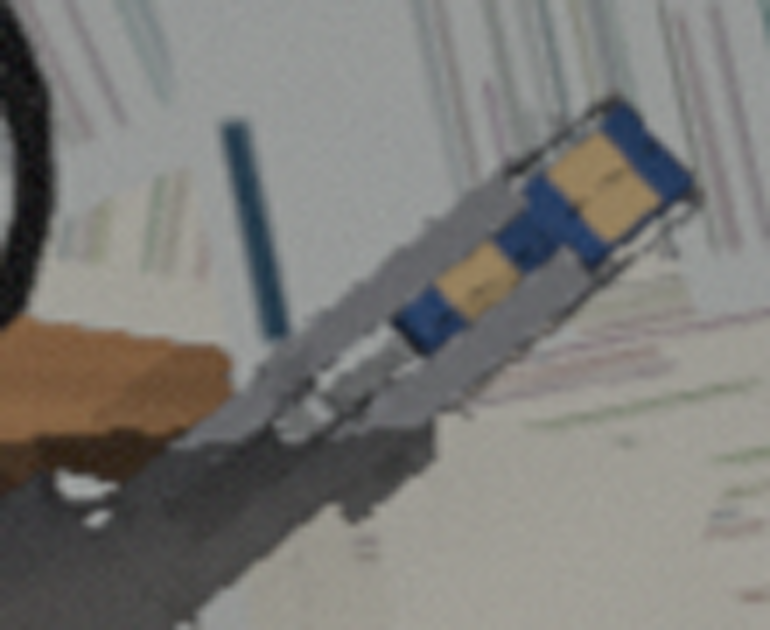

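The old packet stands at the front lip, the new one is right behind it, and the catch nose has dropped behind that. I carry the ruler back to its old, known-flat place.

```bash
python3 jog.py '[0,0,-0.033,0,0,0,0,0,-0.03,0,0,0,-0.0276,-0.0214,0,0,0,0,-0.0276,-0.0214,0,0,0,0,-0.0276,-0.0214,0,0,0,0]'>/dev/null
python3 jog.py '[-0.0276,-0.0214,0,0,0,0,-0.0276,-0.0214,0,0,0,0,-0.0276,-0.0214,0,0,0,0,-0.0276,-0.0214,0,0,0,0,0,0,0,0,0,-0.4]'>/dev/null
python3 jog.py '[0,0,0,0,0,-0.42,0,0,0,0,0,0,0,0,0,0,0,0]'>/dev/null
python3 -c "
from h import *
go(438.4,-178.9,18.6,141.8)"
```

```text
t 23.22 shift [ 0.2  1.1 71.3] shift after turn [ 0.1  1.1 71.3] turn [ 0.     0.    -0.006]
```

Scaled: 30 mm is 0.03, 20 mm is 0.02.

```bash
python3 jog.py '[0,0.001,0.03,0,0,0,0,0,0.02,0,0,0,0,0,0.012,0,0,0,0,0,0.005,0,0,0,0,0,0.002,0,0,0]'>/dev/null
python3 jog.py '[0,0,0.001,0,0,0,0,0,0,0,0,0,0,0,0,0,0,0]'
python3 -c "
from h import *
go(438.4,-178.9,18.6,141.8)"
```

```text
t: 23.88
ee_pos: [438.9, -178.4, 20.6]
orientation: [1.03, 2.967, -0.0]
ft_force: [-1.0, 0.4, -0.6]
width: 29.5
grasp_force: 30.0
t 23.88 shift [ 0.1 -0.7  2. ] shift after turn [ 0.1 -0.7  2. ] turn [ 0.     0.001 -0.002]
```

Scaled: 1 mm is 0.001, 0.8 mm is 0.0008.

```bash
python3 jog.py '[0,0,0.001,0,0,0,0,0,0.0008,0,0,0,0,0,0,0,0,0,0,0,0,0,0,0]'
python3 jog.py '[0,0,0,0,0,0,0,0,0,0,0,0,0,0,0,0,0,0,0,0,0,0,0,0]' 50
python3 jog.py '[0,0,-0.01,0,0,0,0,0,-0.03,0,0,0,0,0,-0.04,0,0,0,0,0,-0.03,0,0,0,0,0,0,0,0,0]'
python3 jog.py '[0,0,0,0,0,0,0,0,0,0,0,0,0,0,0,0,0,0,0,0,0,0,0,0,0,0,0,0,0,0]'
python3 - <<'E'
from h import *
d=ctrl.get_image("top");h=cv2.cvtColor(d["img"],cv2.COLOR_RGB2HSV)
save(d,"t5",(130,90,260,220),3)
E
```

```text
t: 24.22
ee_pos: [438.6, -178.4, 18.4]
orientation: [1.03, 2.967, -0.0]
ft_force: [-0.3, -1.2, 1.9]
width: 29.2
grasp_force: 30.0
t: 24.55
ee_pos: [438.3, -178.3, 18.0]
orientation: [-1.03, -2.968, -0.0]
ft_force: [-0.1, 0.2, -1.3]
width: 49.4
grasp_force: 0.0
t: 24.97
ee_pos: [441.4, -179.6, 133.6]
orientation: [1.027, 2.959, -0.001]
ft_force: [0.3, 0.5, 0.3]
width: 50.1
grasp_force: 0.0
t: 25.38
ee_pos: [437.7, -178.0, 127.0]
orientation: [-1.029, -2.966, -0.0]
ft_force: [-0.8, 0.4, -0.1]
width: 50.0
grasp_force: 0.0
```

View pics/t5.png

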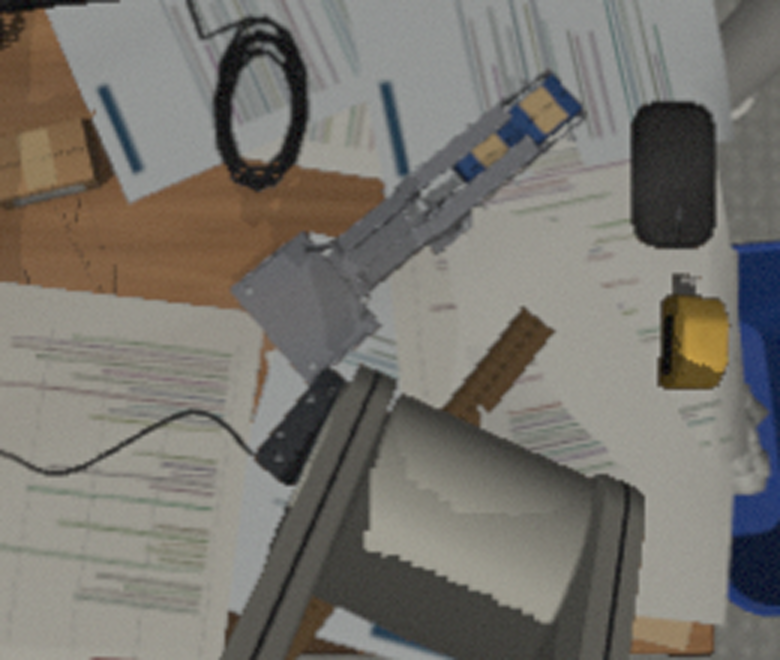

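The picture shows the ruler back on the desk with its end at (530,325). Both packets are at the lip with the catch behind them, and the bystanders haven't moved.

```bash
python3 -c "
from workcell import ctrl
print(ctrl.close_job())"
```

```text
the job is handed in; nothing more can be done
None
```

The job is handed in, with no verdict returned: the old packet is at the front lip, the new one right behind it with the catch dropped, and the ruler is back flat on the desk, all seen in the last picture; it took about 25 s, and the highest push force I measured was about 10 N.

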